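Feel two cartridge bays for a leftover insert, clear it and seat a fresh cartridge

ROBOT

A 7-joint arm with a two-finger parallel gripper is mounted at the origin on the work surface. World frame = base frame: x ahead of the robot, y to its left, z up, the work surface at z = 0. Lengths are in m, angles in rad, forces in N, time in s.
With the tool pointing down it reaches from about 0.425 to 1.025 m from the base axis. Payload 9.4 kg.
Tool frame: the origin (TCP) lies on the centre line of the jaws, within the pads' length; the fingertips stand 11 mm ahead of it and the grasp point (between the pads) lies 8 mm behind it; y points along the fingers, z is the direction in which the jaws open and shut, and the axes are right-handed (so a half turn about y gives the same grasp; the last joint's range is limited). The gripper opens to 85 mm and grips with 20 to 120 N. Pads are 22 mm wide; open, the fingers measure 114 mm over their backs; the gripper's body (76 mm by 85 mm) begins 54 mm behind the grasp point. The pads swing forward as they close: fully open they stand 13 mm farther back than shut.
Start: joints at [-1.225, 0.599, -0.003, 1.599, 0.002, 0.943, -0.08], TCP at [0.297, 0.661, 0.242] pointing down, gripper open.
Joint ranges: [-2.57, 2.57], [-0.35, 1.97], [-1.29, 1.29], [0.11, 2.56], [-1.05, 4.19], [0.11, 1.86], [-2.63, 2.63]. Speed limits (rad/s): [2.22, 2.22, 3.01, 3.01, 3.14, 3.14, 3.14].

INTERFACE

Orientations are given as a 3x3 rotation matrix whose columns are the frame's x, y, z axes.
In Python, from rig import bot gives the robot as it stands.
- The arm moves only by the tool step_arm, never from a script. Its argument "plan" is a list that holds one entry, the list of rows, each a list of 7 numbers: the turn, a rotation vector about the tool's x, y, z in degrees, then the shift along the tool's x, y, z in mm, then the finger opening in mm, from 0 to 85.4. In form: [[[rx, ry, rz, dx, dy, dz, jaw], ...]]. A call has 1 to 20 rows; each row shifts and turns the pose as measured when the row begins, along the tool's axes as they then stand; what a row does not reach is not made up. A row lasts 1/8 s, in which the tool goes at most 62.5 mm and 10.7 degrees, less where a joint would pass 70% of its speed; a pose out of reach is approached as far as the arm can. A call is refused whole if a number of a shift passes 62.5 or a number of a turn 10.7, either way. A call with a gripper value outside its range is refused whole. The fingers move at their own pace and stop on an object; the grip force is fixed at half the most. Time passes only in rows, so rows that do not move let the fingers close. It gives the time, the measured TCP pose, the force and the opening at its end, in the units of the state.
- bot.state(): the state, without advancing time (a new reading comes with each control period).
- bot.read_camera(name): name is "side" or "top" or "wrist"; returns (picture, depth): 420x560x3 uint8, red, green, blue; 420x560 float32, m along the optical axis (not along the pixel's ray), 0 where there is no reading.
- bot.camera_model(name): a dict with "fov_y" (degrees; the focal length in pixels is half the picture's height over the tangent of half this angle, whatever the lens; pixels are square), "cx", "cy" (the principal point, pixels), "T" (4x4, takes a point from camera to world coordinates); the wrist camera has in their place "hand_eye" (4x4, takes a point from camera to tool coordinates, whose origin is the TCP and whose axes are the tool frame's). Camera axes: x right, y down, z forward; pixel columns grow to the right and rows downward; lengths in m; the calibration is good to about 2 mm. A picture is of the moment at which its call begins: read the wrist's pose just before it. camera_model takes no time and is no camera call.
- bot.close_job(): hands the job in, once; it reports no verdict.
The state is a dict: "clock": time; "qpos": joint angles; "qd": joint speeds; "joint_efforts": joint torques, N m; "eef_pos": TCP position; "ee_rot": TCP orientation; "force": force on the tool from outside, world axes, zero at the start; "ft_torque": the same for the moment, N m; "finger_gap": finger opening in m.
Only numpy, scipy, OpenCV 4.12 (cv2) and the standard library are available. Lean on these libraries where they do the work, as an engineer would, in place of code of your own. Each camera call takes 0.05 s, during which the arm holds its last target.

TASK

One of the two cartridge bays still has a spent drip insert at its bottom: with the fingers closed, reach down into the middle of the left bay (the robot's left) until the fingertips touch something, pause there a moment, then feel the middle of the right bay in the same way. Lift the insert out by its rib and set it down flat, rib up, on the floor of the free half of the waste tray; then lower the fresh cartridge fully home into the bay that the insert came out of. Let go of both, do not drop them or press the cartridge onto the insert, keep them upright, leave the other bay empty and do not shift the other insert or the pots and bottles around.

Things in the scene. Friction and masses are not known exactly. Their poses are not given: they have to be found in the camera images.
- bay_p_floor (a point): bay P, one of two identical fixed bays: a white block 110 (x) by 155 (y) by 70 mm high, in its middle a cavity open at the top, 65 (x) by 105 (y) by 55 mm deep, its rim with a blue 6 mm lead-in bevel. This point: middle of the cavity floor, 15 mm above the bench, 55 mm below the rim; axes of the block, x roughly away from the robot. Either bay may be the left one.
- bay_q_floor (a point): bay Q, one of two identical fixed bays: a white block 110 (x) by 155 (y) by 70 mm high, in its middle a cavity open at the top, 65 (x) by 105 (y) by 55 mm deep, its rim with a blue 6 mm lead-in bevel. This point: middle of the cavity floor, 15 mm above the bench, 55 mm below the rim; axes of the block, x roughly away from the robot. Either bay may be the left one.
- spent_mid (a point): the spent drip insert, loose, about 0.1 kg: yellow slab 60 (x) by 100 (y) by 16 mm with an orange grip rib on its middle, 40 (x) by 20 (y) by 28 mm tall; 44 mm high in all. Lies flat on the floor of one bay, long side along the bay's long side, rib top 11 mm below the rim; grip the rib across its 20 mm (along y). This point: its middle, 22 mm above its underside, 22 mm below the rib top; z up.
- fresh_mid (a point): the fresh cartridge, loose, 0.25 kg: white block 60 (x) by 100 (y) by 62 mm high, blue band, green windows, on top a blue grip rib 40 (x) by 20 (y) by 28 mm tall; 90 mm high in all. Stands on the bench, fits a bay either way round, 2.5 mm spare each side; home when it rests on the bay floor. This point: its middle, 45 mm above its underside, 45 mm below the rib top; axes along its sides, z up.
- tray: the waste tray: a fixed open grey tray 200 (x) by 160 (y) by 28 mm high, walls and floor 5 mm; origin at the centre of its underside, so its floor is 5 mm above it. The far half (its +x half) holds another spent insert; the near half (its -x half, middle at x = -45 mm) is free.
- old: another spent insert, loose, already in the far half of the tray, to be left alone: yellow slab 60 (x) by 100 (y) by 16 mm with an orange grip rib on its middle, 40 (x) by 20 (y) by 28 mm tall; 44 mm high in all. Origin at the centre of its underside.
- pot_red: lidded sample pot, 69 mm across, 72 mm high, red lid, in front of the bays; a bystander. Origin at the centre of its underside.
- pot_blue: the same pot with a blue lid, behind the bays; a bystander. Origin at the centre of its underside.
- pot_green: the same pot with a green lid, behind the bays; a bystander. Origin at the centre of its underside.
- wash: white wash bottle with blue cap and spout, 76 mm across, 240 mm high, at the back left; a bystander. Origin at the centre of its underside.
- dropper: amber dropper bottle, 40 mm across, 75 mm high, left of the bays; a bystander. Origin at the centre of its underside.
- beaker: clear plastic beaker, 72 mm across, 90 mm high, at the back; a bystander. Origin at the centre of its underside.
Mind the look-alikes: they are no part of the job. Leave any pink look-alike of the part that bears fresh_mid alone. What is shaped like the part that bears bay_q_floor but purple is not meant.

How it is judged:
On the way, in this order (a step that is already met when the one before it is completed fails the run):
1. the left bay is felt: closed fingertips press (over 0.5 N) on the rib of the insert, or on the floor of the empty bay, within 22 mm of the bay's middle (((y of bay_p_floor in the frame of bay_q_floor above 0 m and (horizontal distance between the grasp point and bay_p_floor below 0.022 m and contact force between the fingers and spent above 0.5 N and z of the grasp point in the frame of spent_mid above 0.03 m and horizontal distance between spent_mid and bay_p_floor below 0.01 m)) or (y of bay_p_floor in the frame of bay_q_floor below 0 m and (horizontal distance between the grasp point and bay_q_floor below 0.022 m and contact force between the fingers and bay_q above 0.5 N and z of the grasp point in the frame of bay_q_floor below 0.035 m)))), for 0.1 s.
2. the right bay is felt in the same way (((y of bay_p_floor in the frame of bay_q_floor above 0 m and (horizontal distance between the grasp point and bay_q_floor below 0.022 m and contact force between the fingers and bay_q above 0.5 N and z of the grasp point in the frame of bay_q_floor below 0.035 m)) or (y of bay_p_floor in the frame of bay_q_floor below 0 m and (horizontal distance between the grasp point and bay_p_floor below 0.022 m and contact force between the fingers and spent above 0.5 N and z of the grasp point in the frame of spent_mid above 0.03 m and horizontal distance between spent_mid and bay_p_floor below 0.01 m)))), for 0.1 s.
3. the insert is lifted clear of the bay (z of spent_mid in the frame of bay_p_floor above 0.08 m), for 0.1 s.
4. the insert lies flat on the tray's floor, released and at rest (x of spent_mid in the frame of tray between -0.075 and 0.075 m and y of spent_mid in the frame of tray between -0.055 and 0.055 m and z of spent_mid in the frame of tray below 0.033 m and angle between spent_mid's own z axis and vertical below 0.1 rad and linear speed of spent below 0.02 m/s and contact force between the fingers and spent below 0.05 N), for 0.2 s.
5. the fresh cartridge is lowered home into the bay that held the insert, and released (horizontal distance between fresh_mid and bay_p_floor below 0.006 m and z of fresh_mid in the frame of bay_p_floor below 0.049 m and angle between fresh_mid's own z axis and vertical below 0.05 rad and angle between the y axis of fresh_mid and the y axis of bay_p_floor, either way round below 0.08 rad and linear speed of fresh below 0.02 m/s and contact force between the fingers and fresh below 0.05 N), for 0.2 s.
At the end, for the whole second after the job is handed in: The fresh cartridge is seated in the bay that held the insert (P): centred within 6 mm, underside within 4 mm of the floor, upright within 0.05 rad, square within 0.08 rad. The spent insert lies flat (0.1 rad, within 6 mm of the floor) in the waste tray, rib up. Both released and at rest (all of step 4 and all of step 5); the robot touches nothing.
It fails at once if a bystander (the other insert, a pot, bottle or beaker) is shifted by more than 30 mm (distance of any of old, pot_red, pot_blue, pot_green, wash, dropper, beaker from where it was at the start of the episode above 0.03 m).
It fails at once if the fresh cartridge is pressed onto the spent insert with more than 3 N (contact force between fresh and spent above 3 N).
It fails at once if the cartridge or the insert is dropped (falls free faster than 0.6 m/s, about 20 mm) ((contact force between the fingers and fresh below 0.05 N and linear speed of fresh above 0.6 m/s) or (contact force between the fingers and spent below 0.05 N and linear speed of spent above 0.6 m/s)).
It fails at once if the cartridge or the insert is tipped by more than 0.7 rad (angle between any of fresh_mid, spent_mid's own z axis and vertical above 0.7 rad).
It also fails if it takes over 64 s, if anything falls off the work surface, if the arm or the gripper's body presses on something with over 40 N, if the wrist force passes 120 N, or if a joint passes its speed limit or range.

## Working session

There is one attempt and no reset: what is moved stays moved. The work goes in short steps, Python scripts to look and compute and a tool call to move; the robot and the scene stay as the last step left them, time stands still between calls to the robot, and variables do not carry over. Pictures are saved under pics/ and viewed, and the job is handed in when it is done.

Besides the shell and the picture viewer there is one more tool, called after "Emit:" as name(argument=value, ...) on one line, values as JSON. step_arm: Moves the arm, as the interface text tells. Its arguments: {"type":"object","properties":{"plan":{"type":"array"}},"required":["plan"]}

```bash
ls; mkdir -p pics; python3 - <<'E'
from rig import bot
import cv2,numpy as np
print(bot.state())
for n in ["side","top","wrist"]:
    m=bot.camera_model(n); print(n,m)
    p,d=bot.read_camera(n); cv2.imwrite(f"pics/{n}0.png",p[:,:,::-1]); np.save(f"pics/{n}0.npy",d); np.save(f"pics/{n}0_rgb.npy",p)
E
```

```text
pics
{'clock': 0.0, 'qpos': array([-1.22471505,  0.60016177, -0.00252774,  1.60012386,  0.00178683,
        0.94288663, -0.07980128]), 'qd': array([ 8.13297845e-04, -1.32539894e-03,  1.59879472e-03,  6.38964981e-04,
       -2.21819354e-03, -5.98408277e-05, -3.08244495e-05]), 'joint_efforts': array([-1.17447888e-05, -7.76446152e+01,  1.56480778e+00, -2.58014005e+01,
        1.23464648e-02,  9.01426451e-03,  2.26582034e-05]), 'eef_pos': array([0.2973013 , 0.66074687, 0.24139283]), 'ee_rot': array([[ 9.11966397e-01, -5.14638914e-04,  4.10264581e-01],
       [-4.10264879e-01, -1.49114905e-03,  9.11965189e-01],
       [ 1.42432864e-04, -9.99998756e-01, -1.57101610e-03]]), 'force': array([-0.37749955, -0.06881851, -0.57648146]), 'ft_torque': array([ 0.04001813, -0.0115201 ,  0.0087833 ]), 'finger_gap': 0.08534547167950833}
side {'fov_y': 47.758841682097206, 'cx': 286.23247034966545, 'cy': 212.79668832628136, 'T': array([[ 0.93972794, -0.21324731,  0.26727699,  0.21267003],
       [-0.34164305, -0.55396937,  0.75920878, -1.03545835],
       [-0.01383597, -0.80476302, -0.59343495,  0.94607741],
       [ 0.        ,  0.        ,  0.        ,  1.        ]])}
top {'fov_y': 46.076368178948336, 'cx': 279.7597431727722, 'cy': 211.95535899679916, 'T': array([[-0.009508  , -0.9851982 ,  0.17115521,  0.39040056],
       [-0.99994615,  0.01007965,  0.00247123,  0.06431493],
       [-0.00415984, -0.1711225 , -0.98524098,  1.30341019],
       [ 0.        ,  0.        ,  0.        ,  1.        ]])}
wrist {'fov_y': 69.13758891529264, 'cx': 278.3312427832743, 'cy': 217.05576245094778, 'hand_eye': array([[ 4.07050740e-04,  9.65350071e-01,  2.60957993e-01,
        -6.62141480e-02],
       [-1.26221575e-03, -2.60957311e-01,  9.65349516e-01,
        -1.32289204e-01],
       [ 9.99999121e-01, -7.22331524e-04,  1.11225720e-03,
        -3.49457988e-04],
       [ 0.00000000e+00,  0.00000000e+00,  0.00000000e+00,
         1.00000000e+00]])}
```

View pics/side0.png

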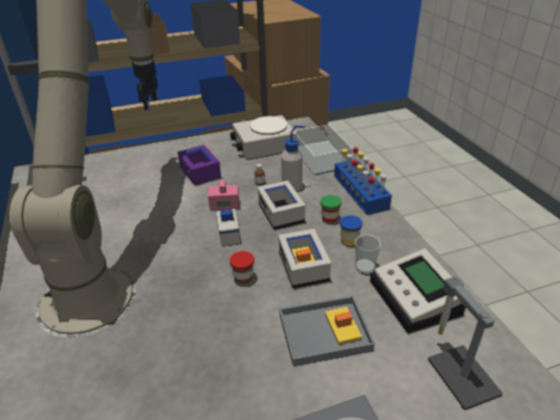

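View pics/top0.png

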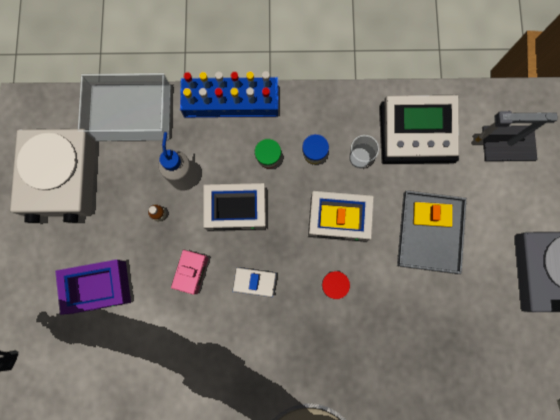

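View pics/wrist0.png

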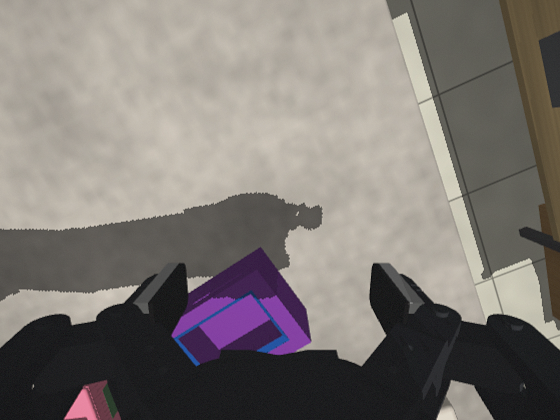

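The top view shows the left bay, at px (235,206), empty and dark. The right bay, at (341,216), holds the yellow insert. The fresh cartridge is at (255,282), and the tray is at (432,232) with its near (lower) half free. Next I'll measure these.

```bash
cat > h.py <<'E'
import numpy as np,cv2
from rig import bot
def ray(m,u,v,z,T=None,H=420):
    T=m["T"] if T is None else T
    f=H/2/np.tan(np.radians(m["fov_y"])/2)
    uv=np.atleast_2d(np.c_[u,v]).astype(float)
    d=np.c_[(uv[:,0]-m["cx"])/f,(uv[:,1]-m["cy"])/f,np.ones(len(uv))]@T[:3,:3].T
    o=T[:3,3]
    return o+d*((z-o[2])/d[:,2])[:,None]
def depthpts(m,d,T=None):
    T=m["T"] if T is None else T
    f=210/np.tan(np.radians(m["fov_y"])/2)
    v,u=np.mgrid[:420,:560]
    P=np.stack([(u-m["cx"])/f*d,(v-m["cy"])/f*d,d],-1)
    return P@T[:3,:3].T+T[:3,3]
def big(mask):
    c,_=cv2.findContours(mask.astype(np.uint8),cv2.RETR_EXTERNAL,cv2.CHAIN_APPROX_NONE)
    return max(c,key=cv2.contourArea)
def rect(m,mask,z,T=None):
    c=big(mask)[:,0,:]
    W=ray(m,c[:,0],c[:,1],z,T)[:,:2]
    (x,y),(w,h),a=cv2.minAreaRect((W*1000).astype(np.float32))
    # angle of long side rel. world y
    b=cv2.boxPoints(((x,y),(w,h),a)); e=b[1]-b[0]; g=b[2]-b[1]
    L=e if np.hypot(*e)>np.hypot(*g) else g
    th=np.degrees(np.arctan2(-L[0],L[1])); th=(th+90)%180-90
    return np.round([x,y,max(w,h),min(w,h),th],1)
E
python3 - <<'E'
from h import *
m=bot.camera_model("top"); p=np.load("pics/top0_rgb.npy"); d=np.load("pics/top0.npy")
P=depthpts(m,d); hsv=cv2.cvtColor(p,cv2.COLOR_RGB2HSV); Hh,S,V=[hsv[...,i].astype(int) for i in range(3)]
Z=P[...,2]
for n,(u,v) in dict(bench=(300,250),Qrim=(208,206),Qfloor=(235,206),Prim=(315,216),rib=(341,216),slab=(328,216),fresh=(243,281),frib=(255,282),tray=(430,255),old=(437,213)).items(): print(n,P[v,u].round(4),p[v,u])
def box(u0,u1,v0,v1):
    b=np.zeros((420,560),bool); b[v0:v1,u0:u1]=1; return b
white=(S<60)&(V>150)
tests=[("Qtop",box(195,275,175,240)&(Z>.055)&(Z<.085),.07),("Ptop",box(300,385,185,250)&(Z>.06)&(Z<.085),.07),
("Qbluerim",box(195,275,175,240)&(Hh>100)&(Hh<130)&(S>100),.07),("Pblue",box(300,385,185,250)&(Hh>100)&(Hh<130)&(S>100),.07),
("rib",box(320,365,195,240)&(Hh<15)&(S>150),.059),("slab",box(300,385,185,250)&(Hh<35)&(S>150),.031),
("freshbody",box(225,285,262,302)&(Z>.05)&(Z<.075),.062),("freshrib",box(240,270,262,302)&(Hh>100)&(Hh<130)&(S>150),.09),
("tray",box(390,480,180,285)&(Z>.018)&(Z<.034),.028),("oldrib",box(400,465,190,235)&(Hh<15)&(S>150),.049),("old",box(400,465,190,235)&(Hh<35)&(S>150),.021)]
for n,k,z in tests: print(n,rect(m,k,z),k.sum())
for n,c in dict(red=(box(315,355,265,305)&((Hh<8)|(Hh>172))&(S>150)),blue=box(295,335,130,165)&(Hh>100)&(Hh<130)&(S>150),green=box(250,285,135,170)&(Hh>45)&(Hh<80)&(S>120)).items(): print(n,rect(m,c,.072))
E
python3 -c "
import cv2;i=cv2.imread('pics/top0.png')[170:310,180:480];cv2.imwrite('pics/topcrop.png',cv2.resize(i,None,fx=2.6,fy=2.6,interpolation=2))"
```

```text
bench [0.5142 0.0151 0.0006] [114 108 102]
Qrim [0.622  0.2498 0.0693] [202 194 181]
Qfloor [0.6314 0.1862 0.0153] [26 26 27]
Prim [ 0.593  -0.0215  0.0724] [203 194 182]
rib [ 0.595  -0.0892  0.0557] [227 104   0]
slab [ 0.5991 -0.0581  0.0333] [226 190   0]
fresh [0.4325 0.1609 0.0597] [209 200 187]
frib [0.4286 0.129  0.0948] [ 25  77 164]
tray [ 0.4972 -0.3259  0.0047] [106 107 109]
old [ 0.6011 -0.3365  0.0513] [224  98   0]
Qtop [623.7 184.6 155.7 113.3   0.8] 1682
Ptop [597.2 -87.2 155.6 111.9  -5.5] 1721
Qbluerim [624.4 183.3 112.4  74.4   0.8] 336
Pblue [597.  -88.5 114.6  74.5  -5.5] 255
rib [594.4 -87.3  37.4  17.4  81.2] 100
slab [598.2 -89.6 101.4  57.4  -5.4] 842
freshbody [431.5 133.9 100.4  60.3  -8.6] 848
freshrib [430.5 132.2  36.5  18.5  80.5] 114
tray [ 558.5 -328.2  200.6  163.1   82.1] 1382
oldrib [ 601.7 -332.1   37.4   20.6   86.5] 125
old [ 603.7 -335.1  100.2   61.1   -4.5] 874
red [421.4 -68.4  66.8  65.9  -0.6]
blue [ 7.742e+02 -2.680e+01  6.490e+01  6.460e+01 -6.000e-01]
green [763.5  97.6  67.1  64.7  89.5]
```

View pics/topcrop.png

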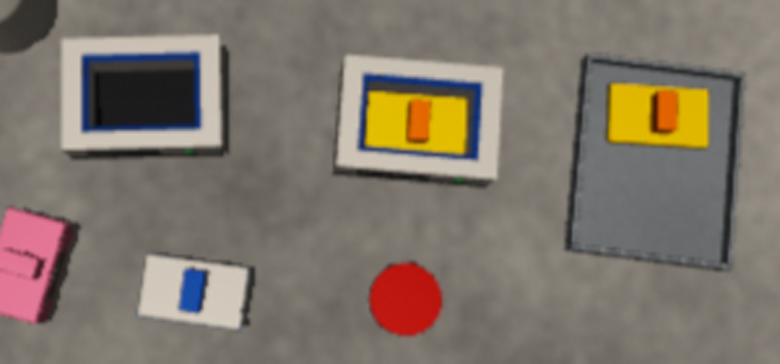

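Sizes and heights match the given dimensions. Results (mm, yaw): Q (left, empty) at (624,184), 0.8°. P (right, with insert) at (597,-88), -5.5°. Fresh at (431,133), about -8.8°. Tray at (558,-328), -8°, which puts the near-half middle at about (513,-322). Next is a helper that converts a world target into tool-frame rows.

```bash
cat > go.py <<'E'
import sys
from h import *
from scipy.spatial.transform import Rotation as R
# usage: go.py x y z yaw n jaw   (mm, deg)
s=bot.state(); p=s["eef_pos"]*1000; M=np.array(s["ee_rot"])
def tgt(yaw):
    t=np.radians(yaw); z=np.array([-np.sin(t),np.cos(t),0]); y=np.array([0,0,-1.]); return np.c_[np.cross(y,z),y,z]
yaw=np.degrees(np.arctan2(-M[0,2],M[1,2])); 
print("clk %.2f pos"%s["clock"],p.round(1),"yaw %.2f tilt %.2f"%(yaw,np.degrees(np.arccos(min(1,-M[2,1])))),"F",s["force"].round(2),"gap %.1f"%(s["finger_gap"]*1000))
if len(sys.argv)>1:
    x,y,z,w,n=[float(a) for a in sys.argv[1:6]]; n=int(n)
    G=tgt(w); q=np.array([x,y,z]); rv=R.from_matrix(M.T@G).as_rotvec()
    for i in range(n):
        Mi=M@R.from_rotvec(rv*i/n).as_matrix()
        print(np.r_[np.degrees(rv/n).round(1),(Mi.T@((q-p)/n)).round(1)].tolist())
E
python3 go.py 624 184 180 0.8 12
```

```text
clk 0.15 pos [297.3 660.9 241.6] yaw -24.22 tilt 0.07 F [-0.21  0.01 -0.62] gap 85.5
[0.0, -2.1, -0.0, 41.1, 5.2, -25.1]
[0.0, -2.1, -0.0, 40.2, 5.2, -26.5]
[0.0, -2.1, -0.0, 39.2, 5.2, -28.0]
[0.0, -2.1, -0.0, 38.2, 5.2, -29.4]
[0.0, -2.1, -0.0, 37.1, 5.2, -30.8]
[0.0, -2.1, -0.0, 35.9, 5.2, -32.1]
[0.0, -2.1, -0.0, 34.7, 5.2, -33.4]
[0.0, -2.1, -0.0, 33.5, 5.2, -34.6]
[0.0, -2.1, -0.0, 32.2, 5.1, -35.8]
[0.0, -2.1, -0.0, 30.9, 5.1, -37.0]
[0.0, -2.1, -0.0, 29.5, 5.1, -38.1]
[0.0, -2.1, -0.0, 28.1, 5.1, -39.1]
```

Emit:
step_arm(plan=[[[0, -2.1, 0, 41, 5, -25, 0], [0, -2.1, 0, 40, 5, -26.5, 0], [0, -2.1, 0, 39, 5, -28, 0], [0, -2.1, 0, 38, 5, -29.5, 0], [0, -2.1, 0, 37, 5, -31, 0], [0, -2.1, 0, 36, 5, -32, 0], [0, -2.1, 0, 35, 5, -33.5, 0], [0, -2.1, 0, 33.5, 5, -34.5, 0], [0, -2.1, 0, 32, 5, -36, 0], [0, -2.1, 0, 31, 5, -37, 0], [0, -2.1, 0, 29.5, 5, -38, 0], [0, -2.1, 0, 28, 5, -39, 0], [0, 0, 0, 0, 0, 0, 0]]])

```text
clock: 1.78
eef_pos: [0.6365, 0.1716, 0.1757]
ee_rot: [[0.999, -0.004, -0.034], [0.034, -0.004, 0.999], [-0.004, -1.0, -0.004]]
force: [0.5, 0.1, 0.5]
finger_gap: -0.0
```

```bash
python3 go.py 624 184 110 0.8 4
```

```text
clk 1.77 pos [636.5 171.6 175.7] yaw 1.95 tilt 0.31 F [0.48 0.06 0.52] gap -0.0
[0.1, 0.3, -0.1, -3.0, 16.4, 3.3]
[0.1, 0.3, -0.1, -3.0, 16.4, 3.2]
[0.1, 0.3, -0.1, -3.0, 16.4, 3.2]
[0.1, 0.3, -0.1, -3.1, 16.4, 3.2]
```

Emit:
step_arm(plan=[[[0, 0.5, 0, -6, 15, 6, 0], [0, 0.5, 0, -6, 15, 6, 0], [0, 0, 0, 0, 15, 0, 0], [0, 0, 0, 0, 15, 0, 0], [0, 0, 0, 0, 0, 0, 0]]])

```text
clock: 2.4
eef_pos: [0.6197, 0.1882, 0.1101]
ee_rot: [[1.0, -0.007, -0.021], [0.021, -0.003, 1.0], [-0.007, -1.0, -0.003]]
force: [0.8, -0.0, -0.5]
finger_gap: 0.0001
```

```bash
python3 go.py 624 184 50 0.8 1;  python3 - <<'E'
from h import *
s=bot.state(); p,d=bot.read_camera("wrist"); cv2.imwrite("pics/w1.png",p[:,:,::-1])
E
```

```text
clk 2.40 pos [619.7 188.2 110.1] yaw 1.19 tilt 0.46 F [ 0.82 -0.05 -0.5 ] gap 0.1
[0.2, 0.4, -0.4, 4.7, 60.1, -4.1]
```

View pics/w1.png

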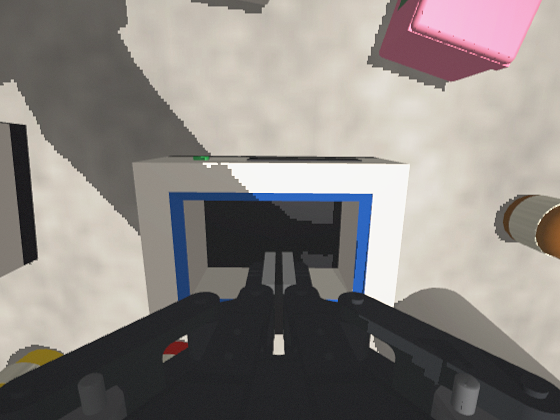

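The wrist view shows the closed fingers over the empty left cavity, whose rim spans columns 170-372, so they are well centred. I'll descend now.

Emit:
step_arm(plan=[[[0.2, 0.3, -0.3, 3, 12, -3, 0], [0, 0, 0, 1, 12, -1, 0], [0, 0, 0, 0, 12, 0, 0], [0, 0, 0, 0, 12, 0, 0], [0, 0, 0, 0, 10, 0, 0], [0, 0, 0, 0, 8, 0, 0], [0, 0, 0, 0, 5, 0, 0], [0, 0, 0, 0, 2, 0, 0]]])

```text
clock: 3.45
eef_pos: [0.6255, 0.1838, 0.0334]
ee_rot: [[1.0, 0.001, -0.014], [0.014, 0.002, 1.0], [0.001, -1.0, 0.002]]
force: [-0.7, 0.5, -0.3]
finger_gap: 0.0003
```

```bash
python3 go.py 624 184 26 0.8 1
```

```text
clk 3.45 pos [625.5 183.8  33.4] yaw 0.80 tilt 0.10 F [-0.68  0.46 -0.3 ] gap 0.3
[-0.1, -0.0, 0.0, -1.5, 7.4, 0.2]
```

Emit:
step_arm(plan=[[[0, 0, 0, -1, 4, 0, 0], [0, 0, 0, 0, 2, 0, 0], [0, 0, 0, 0, 2, 0, 0], [0, 0, 0, 0, 2, 0, 0]]])

```text
clock: 3.95
eef_pos: [0.6248, 0.184, 0.026]
ee_rot: [[1.0, 0.002, -0.014], [0.014, 0.002, 1.0], [0.002, -1.0, 0.002]]
force: [-8.3, -2.2, 31.2]
finger_gap: 0.0
```

Emit:
step_arm(plan=[[[0, 0, 0, 0, 0.5, 0, 0], [0, 0, 0, 0, 0.5, 0, 0], [0, 0, 0, 0, 0.5, 0, 0]]])

```text
clock: 4.32
eef_pos: [0.6252, 0.1841, 0.0261]
ee_rot: [[1.0, 0.004, -0.014], [0.014, 0.002, 1.0], [0.004, -1.0, 0.002]]
force: [-1.8, -0.8, 10.6]
finger_gap: -0.0001
```

The left bay's floor is felt: 10-30 N at tip height 15 mm, so it is empty. Now to the right bay.

Emit:
step_arm(plan=[[[0, 0, 0, 0, -20, 0, 0], [0, 0, 0, 0, -30, 0, 0], [0, 0, 0, 0, -35, 0, 0], [0, 0, 0, 0, -10, 0, 0], [0, 0, 0, 0, 0, 0, 0]]])

```text
clock: 4.95
eef_pos: [0.6252, 0.1839, 0.1263]
ee_rot: [[1.0, 0.005, -0.014], [0.014, 0.002, 1.0], [0.005, -1.0, 0.002]]
force: [-0.6, 0.0, -0.2]
finger_gap: -0.0002
```

```bash
python3 go.py 597 -88 105 -5.5 7
```

```text
clk 4.95 pos [625.2 183.9 126.3] yaw 0.78 tilt 0.30 F [-0.57  0.05 -0.19] gap -0.2
[-0.0, 0.9, 0.0, -4.6, 2.9, -38.8]
[-0.0, 0.9, 0.0, -4.0, 2.9, -38.9]
[-0.0, 0.9, 0.0, -3.3, 3.0, -38.9]
[-0.0, 0.9, 0.0, -2.7, 3.0, -39.0]
[-0.0, 0.9, 0.0, -2.1, 3.0, -39.0]
[-0.0, 0.9, 0.0, -1.5, 3.0, -39.0]
[-0.0, 0.9, 0.0, -0.9, 3.0, -39.0]
```

Emit:
step_arm(plan=[[[0, 0.9, 0, -4.5, 2, -38, 0], [0, 0.9, 0, -4, 2, -39, 0], [0, 0.9, 0, -3.5, 2, -39, 0], [0, 0.9, 0, -2.5, 2, -39, 0], [0, 0.9, 0, -2, 2, -39, 0], [0, 0.9, 0, -1.5, 2, -39, 0], [0, 0.9, 0, -1, 2, -34, 0], [0, 0, 0, 0, 0, 0, 0], [0, 0, 0, 0, 0, 0, 0]]])

```text
clock: 6.08
eef_pos: [0.5924, -0.0891, 0.1021]
ee_rot: [[0.995, -0.007, 0.097], [-0.097, 0.003, 0.995], [-0.008, -1.0, 0.003]]
force: [0.1, 0.2, -0.1]
finger_gap: 0.0001
```

```bash
python3 go.py 597 -88 72 -5.5 1
```

```text
clk 6.08 pos [592.4 -89.1 102.1] yaw -5.58 tilt 0.47 F [ 0.09  0.17 -0.1 ] gap 0.1
[-0.2, -0.1, -0.4, 4.7, 30.1, 1.5]
```

Emit:
step_arm(plan=[[[0, 0, -0.4, 4, 10, 1, 0], [0, 0, 0, 0.5, 10, 0.5, 0], [0, 0, 0, 0, 6, 0, 0], [0, 0, 0, 0, 2, 0, 0], [0, 0, 0, 0, 2, 0, 0]]])

```text
clock: 6.7
eef_pos: [0.5974, -0.0841, 0.07]
ee_rot: [[0.996, -0.001, 0.092], [-0.092, 0.004, 0.996], [-0.001, -1.0, 0.004]]
force: [-7.4, 0.3, 33.9]
finger_gap: -0.0001
```

Emit:
step_arm(plan=[[[0, 0, 0, 0, 0.5, 0, 0], [0, 0, 0, 0, 0.5, 0, 0], [0, 0, 0, 0, 0.5, 0, 0]]])

```text
clock: 7.08
eef_pos: [0.5974, -0.0842, 0.0702]
ee_rot: [[0.996, -0.0, 0.092], [-0.092, 0.003, 0.996], [-0.0, -1.0, 0.003]]
force: [-3.1, 0.5, 8.0]
finger_gap: -0.0001
```

Emit:
step_arm(plan=[[[0, 0, 0, 0, -20, 0, 0], [0, 0, 0, 0, -40, 0, 0], [0, 0, 0, 0, -30, 0, 0], [0, 0, 0, 0, 0, 0, 50], [0, 0, 0, 0, 0, 0, 50]]])

```text
clock: 7.7
eef_pos: [0.5974, -0.0845, 0.1615]
ee_rot: [[0.996, -0.0, 0.092], [-0.092, 0.003, 0.996], [-0.001, -1.0, 0.003]]
force: [0.0, -0.1, -1.1]
finger_gap: 0.0357
```

```bash
python3 go.py 597 -88 110 -5.5 1; python3 - <<'E'
from h import *
p,d=bot.read_camera("wrist"); cv2.imwrite("pics/w2.png",p[:,:,::-1])
m=bot.camera_model("top")
p,d=bot.read_camera("top"); cv2.imwrite("pics/t2.png",p[:,:,::-1])
E
```

```text
clk 7.70 pos [597.4 -84.5 161.5] yaw -5.29 tilt 0.20 F [ 0.01 -0.06 -1.11] gap 35.7
[-0.2, 0.2, -0.0, -0.1, 51.5, -3.7]
```

View pics/w2.png

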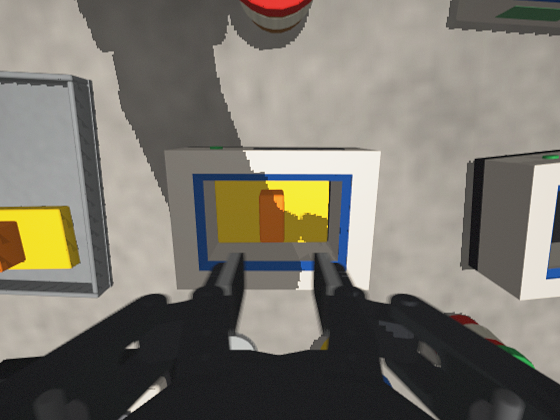

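The wrist view shows the rib at column ~272 and the finger midline at ~279, so the fingers need to move slightly toward -y. I'll measure it.

```bash
cat >> h.py <<'E'
def wristT(m,s):
    T=np.eye(4); T[:3,:3]=s["ee_rot"]; T[:3,3]=s["eef_pos"]; return T@m["hand_eye"]
E
python3 - <<'E'
from h import *
m=bot.camera_model("wrist"); s=bot.state(); T=wristT(m,s)
p,d=bot.read_camera("wrist"); np.save("pics/w3.npy",p)
hsv=cv2.cvtColor(p,cv2.COLOR_RGB2HSV); H,S,V=[hsv[...,i].astype(int) for i in range(3)]
b=np.zeros((420,560),bool); b[160:290,160:400]=1
P=depthpts(m,d,T)
k=b&(H<18)&(S>150)&(P[...,2]>.052)
print(P[k][:,2].mean(),rect(m,k,.059,T),k.sum())
k=b&(H<35)&(S>150)
print("slab",rect(m,k,.031,T))
bb=np.zeros((420,560),bool); bb[130:300,150:400]=1
k=b&(H>100)&(H<130)&(S>120); print("rim blue",rect(m,k,.07,T))
E
```

```text
0.06004916317997069 [594.3 -89.6  39.7  19.2  84.9] 1172
slab [597.1 -89.5  99.5  55.9  -5.3]
rim blue [594.8 -88.7 116.7  72.8  -5.3]
```

Emit:
step_arm(plan=[[[0, 0, 0, -1, 12, -4, 50], [0, 0, 0, 0, 20, 0, 50], [0, 0, 0, 0, 25, 0, 50], [0, 0, 0, 0, 25, 0, 50], [0, 0, 0, 0, 16, 0, 50], [0, 0, 0, 0, 10, 0, 50], [0, 0, 0, 0, 4, 0, 50], [0, 0, 0, 0, 0, 0, 50]]])

```text
clock: 8.85
eef_pos: [0.593, -0.0892, 0.0393]
ee_rot: [[0.996, -0.007, 0.092], [-0.092, 0.004, 0.996], [-0.008, -1.0, 0.003]]
force: [-0.3, -0.5, 0.8]
finger_gap: 0.05
```

```bash
python3 go.py 596 -89 47 -5.3 1
```

```text
clk 8.85 pos [593.  -89.2  39.3] yaw -5.30 tilt 0.48 F [-0.28 -0.54  0.77] gap 50.0
[-0.2, 0.0, -0.4, 2.9, -7.7, 0.5]
```

Emit:
step_arm(plan=[[[0, 0, -0.4, 3, -7.5, 0, 50], [0, 0, 0, 0, 0, 0, 50], [0, 0, 0, 0, 0, 0, 18], [0, 0, 0, 0, 0, 0, 5], [0, 0, 0, 0, 0, 0, 5], [0, 0, 0, 0, 0, 0, 5], [0, 0, 0, 0, 0, 0, 5]]])

```text
clock: 9.72
eef_pos: [0.5974, -0.0897, 0.0492]
ee_rot: [[0.996, 0.003, 0.092], [-0.092, 0.003, 0.996], [0.003, -1.0, 0.003]]
force: [0.9, 0.6, 1.6]
finger_gap: 0.0185
```

```bash
python3 go.py 596 -89 140 -5.3 1
```

```text
clk 9.72 pos [597.4 -89.7  49.2] yaw -5.30 tilt 0.24 F [0.88 0.61 1.55] gap 18.5
[-0.2, -0.0, 0.2, -1.2, -90.8, 0.8]
```

Emit:
step_arm(plan=[[[0, 0, 0, 0, -8, 0, 5], [0, 0, 0, 0, -10, 0, 5], [0, 0, 0, 0, -15, 0, 5], [0, 0, 0, 0, -20, 0, 5], [0, 0, 0, 0, -25, 0, 5], [0, 0, 0, 0, -15, 0, 5], [0, 0, 0, 0, -8, 0, 5], [0, 0, 0, 0, 0, 0, 5], [0, 0, 0, 0, 0, 0, 5]]])

```text
clock: 10.85
eef_pos: [0.5966, -0.0901, 0.1572]
ee_rot: [[0.996, 0.004, 0.093], [-0.093, 0.002, 0.996], [0.004, -1.0, 0.003]]
force: [0.4, -0.4, -1.6]
finger_gap: 0.0188
```

```bash
python3 go.py 513 -322 130 -8 9; python3 - <<'E'
from h import *
p,d=bot.read_camera("wrist"); cv2.imwrite("pics/w4.png",p[:,:,::-1])
p,d=bot.read_camera("side"); cv2.imwrite("pics/s4.png",p[:,:,::-1])
E
```

```text
clk 10.85 pos [596.6 -90.1 157.2] yaw -5.32 tilt 0.27 F [ 0.37 -0.38 -1.58] gap 18.8
[-0.0, 0.3, 0.0, -6.9, 2.9, -26.5]
[-0.0, 0.3, 0.0, -6.7, 2.9, -26.6]
[-0.0, 0.3, 0.0, -6.6, 2.9, -26.6]
[-0.0, 0.3, 0.0, -6.5, 3.0, -26.6]
[-0.0, 0.3, 0.0, -6.3, 3.0, -26.7]
[-0.0, 0.3, 0.0, -6.2, 3.0, -26.7]
[-0.0, 0.3, 0.0, -6.0, 3.0, -26.7]
[-0.0, 0.3, 0.0, -5.9, 3.0, -26.7]
[-0.0, 0.3, 0.0, -5.8, 3.0, -26.8]
```

View pics/w4.png

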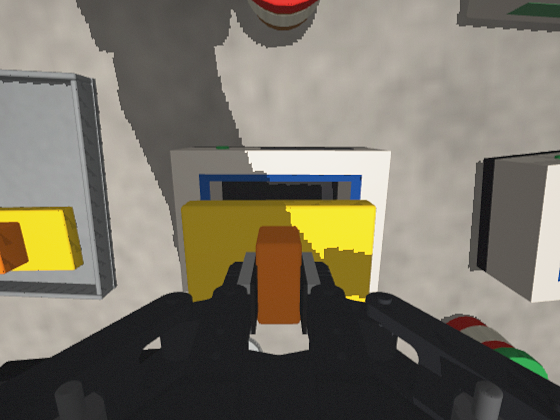

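View pics/s4.png

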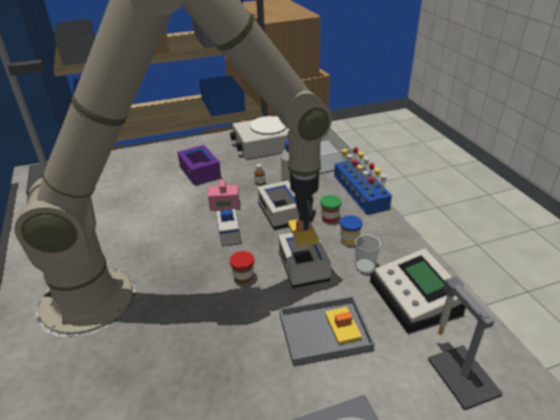

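The wrist and side views show the insert held level by its rib at about px (280,270), clear of the bay. I'll move it to the tray at constant height first.

Emit:
step_arm(plan=[[[0, 0.3, 0, -7, 2, -26, 5], [0, 0.3, 0, -7, 2, -27, 5], [0, 0.3, 0, -6.5, 2, -27, 5], [0, 0.3, 0, -6.5, 2, -27, 5], [0, 0.3, 0, -6.5, 2, -27, 5], [0, 0.3, 0, -6, 2, -27, 5], [0, 0.3, 0, -6, 2, -27, 5], [0, 0.3, 0, -6, 2, -27, 5], [0, 0.3, 0, -5, 2, -22, 5], [0, 0, 0, 0, 0, 0, 5], [0, 0, 0, 0, 0, 0, 5]]])

```text
clock: 12.32
eef_pos: [0.5098, -0.3233, 0.1296]
ee_rot: [[0.99, -0.006, 0.138], [-0.138, 0.008, 0.99], [-0.007, -1.0, 0.007]]
force: [-0.3, -0.1, -0.2]
finger_gap: 0.0187
```

```bash
python3 go.py 513 -322 60 -8 1; python3 - <<'E'
from h import *
p,d=bot.read_camera("wrist"); cv2.imwrite("pics/w5.png",p[:,:,::-1])
E
```

```text
clk 12.32 pos [ 509.8 -323.3  129.6] yaw -7.91 tilt 0.59 F [-0.3  -0.08 -0.18] gap 18.7
[-0.4, 0.1, -0.4, 3.5, 69.6, 1.2]
```

View pics/w5.png

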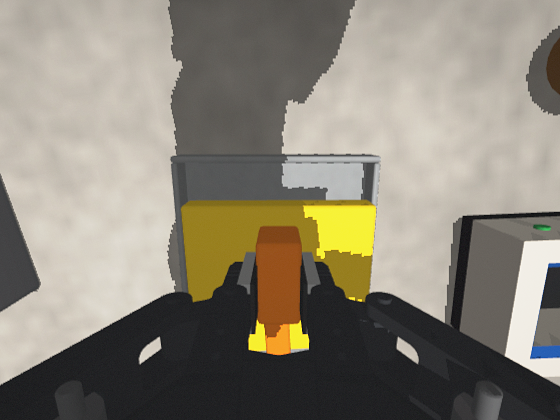

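The insert is over the tray's near half, square to it. I'll lower it.

Emit:
step_arm(plan=[[[-0.2, 0, -0.3, 3, 15, 1, 5], [-0.2, 0, 0, 0, 20, 0, 5], [0, 0, 0, 0, 20, 0, 5], [0, 0, 0, 0, 15, 0, 5], [0, 0, 0, 0, 8, 0, 5], [0, 0, 0, 0, 3, 0, 5], [0, 0, 0, 0, 0, 0, 5]]])

```text
clock: 13.25
eef_pos: [0.5158, -0.3173, 0.0434]
ee_rot: [[0.991, -0.0, 0.13], [-0.13, 0.001, 0.991], [-0.001, -1.0, 0.001]]
force: [-0.1, 0.8, -0.6]
finger_gap: 0.0187
```

```bash
python3 go.py 513 -322 39 -8 1
```

```text
clk 13.25 pos [ 515.8 -317.3   43.4] yaw -7.49 tilt 0.07 F [-0.1   0.78 -0.65] gap 18.7
[-0.1, 0.5, -0.0, -2.2, 4.4, -5.0]
```

Emit:
step_arm(plan=[[[0, 0, 0, -1, 1, -3, 5], [0, 0, 0, 0, 1.5, 0, 5], [0, 0, 0, 0, 1.5, 0, 5], [0, 0, 0, 0, 1, 0, 5]]])

```text
clock: 13.75
eef_pos: [0.5149, -0.3213, 0.0397]
ee_rot: [[0.991, 0.002, 0.131], [-0.131, -0.0, 0.991], [0.002, -1.0, 0.0]]
force: [-0.4, -0.0, -0.5]
finger_gap: 0.0189
```

Emit:
step_arm(plan=[[[0, 0, 0, 0, 1, 0, 5], [0, 0, 0, 0, 1, 0, 5]]])

```text
clock: 14.0
eef_pos: [0.5149, -0.3213, 0.0391]
ee_rot: [[0.991, 0.002, 0.131], [-0.131, -0.001, 0.991], [0.002, -1.0, -0.0]]
force: [-4.4, 1.5, 18.1]
finger_gap: 0.0186
```

Contact at the expected height. I'll release and rise.

Emit:
step_arm(plan=[[[0, 0, 0, 0, 0, 0, 30], [0, 0, 0, 0, 0, 0, 50], [0, 0, 0, 0, 0, 0, 50], [0, 0, 0, 0, 0, 0, 50], [0, 0, 0, 0, 0, 0, 50], [0, 0, 0, 0, -10, 0, 50], [0, 0, 0, 0, -30, 0, 50], [0, 0, 0, 0, -50, 0, 50], [0, 0, 0, 0, -50, 0, 50], [0, 0, 0, 0, 0, 0, 50]]])

```text
clock: 15.25
eef_pos: [0.5148, -0.3211, 0.1853]
ee_rot: [[0.991, 0.002, 0.131], [-0.131, -0.001, 0.991], [0.003, -1.0, -0.0]]
force: [-1.2, 0.4, 0.3]
finger_gap: 0.0494
```

```bash
python3 go.py 431 133 180 -8.8 12; python3 - <<'E'
from h import *
p,d=bot.read_camera("wrist"); cv2.imwrite("pics/w6.png",p[:,:,::-1])
E
```

```text
clk 15.25 pos [ 514.8 -321.1  185.3] yaw -7.53 tilt 0.15 F [-1.23  0.37  0.28] gap 49.4
[0.0, 0.1, 0.0, -11.9, 0.4, 36.6]
[0.0, 0.1, 0.0, -11.9, 0.4, 36.6]
[0.0, 0.1, 0.0, -12.0, 0.4, 36.6]
[0.0, 0.1, 0.0, -12.1, 0.4, 36.5]
[0.0, 0.1, 0.0, -12.2, 0.4, 36.5]
[0.0, 0.1, 0.0, -12.2, 0.4, 36.5]
[0.0, 0.1, 0.0, -12.3, 0.4, 36.5]
[0.0, 0.1, 0.0, -12.4, 0.4, 36.4]
[0.0, 0.1, 0.0, -12.4, 0.4, 36.4]
[0.0, 0.1, 0.0, -12.5, 0.4, 36.4]
[0.0, 0.1, 0.0, -12.6, 0.4, 36.4]
[0.0, 0.1, 0.0, -12.6, 0.4, 36.3]
```

View pics/w6.png

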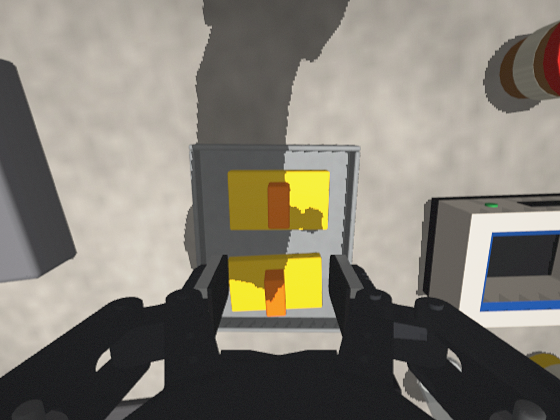

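The insert lies flat in the tray's near half, at px (280,200), with the other insert untouched at (275,285). Now to the fresh cartridge.

Emit:
step_arm(plan=[[[0, 0.1, 0, -12, 0.5, 36, 50], [0, 0.1, 0, -12, 0.5, 37, 50], [0, 0.1, 0, -12, 0.5, 37, 50], [0, 0.1, 0, -12, 0.5, 37, 50], [0, 0.1, 0, -12, 0.5, 37, 50], [0, 0.1, 0, -12, 0.5, 37, 50], [0, 0.1, 0, -12, 0.5, 37, 50], [0, 0.1, 0, -12.5, 0.5, 36, 50], [0, 0.1, 0, -12.5, 0.5, 36, 50], [0, 0.1, 0, -12.5, 0.5, 36, 50], [0, 0.1, 0, -12, 0.5, 36, 50], [0, 0.1, 0, -10, 0, 28, 50], [0, 0, 0, 0, 0, 0, 50], [0, 0, 0, 0, 0, 0, 50]]])

```text
clock: 17.05
eef_pos: [0.4216, 0.1377, 0.1683]
ee_rot: [[0.988, -0.02, 0.153], [-0.153, -0.001, 0.988], [-0.02, -1.0, -0.004]]
force: [1.1, -0.4, -0.1]
finger_gap: 0.0498
```

```bash
python3 go.py 431 133 180 -8.8 1; cat > wf.py <<'E'
from h import *
m=bot.camera_model("wrist"); s=bot.state(); T=wristT(m,s)
p,d=bot.read_camera("wrist"); cv2.imwrite("pics/w7.png",p[:,:,::-1]); np.save("pics/w7.npy",p)
hsv=cv2.cvtColor(p,cv2.COLOR_RGB2HSV); H,S,V=[hsv[...,i].astype(int) for i in range(3)]
P=depthpts(m,d,T)
near=(abs(P[...,0]-.431)<.08)&(abs(P[...,1]-.133)<.07)
k=near&(H>100)&(H<130)&(S>120)&(P[...,2]>.083)&(P[...,2]<.1); print("rib",rect(m,k,.09,T),k.sum())
k=near&(P[...,2]>.055)&(P[...,2]<.068); print("body",rect(m,k,.062,T),k.sum())
E
python3 wf.py
```

```text
clk 17.05 pos [421.6 137.7 168.3] yaw -8.78 tilt 1.16 F [ 1.05 -0.38 -0.08] gap 49.8
[0.2, 0.0, -1.1, 9.8, -11.9, -3.3]
rib [428.6 133.1  40.2  19.   80.4] 1370
body [428.9 133.1  99.2  59.9  -8.7] 6884
```

View pics/w7.png

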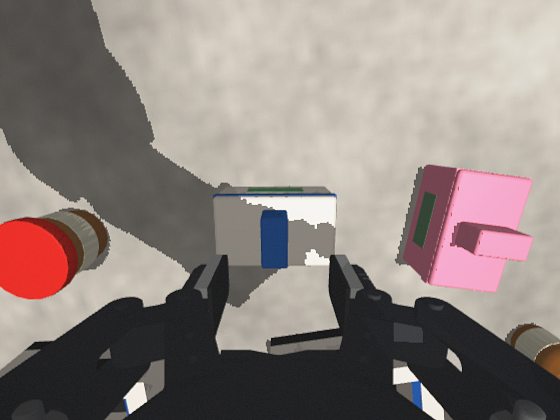

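Emit:
step_arm(plan=[[[0.2, 0, -1.1, 8, 10, -4, 50], [0, 0, 0, 0, 20, 0, 50], [0, 0, 0, 0, 20, 0, 50], [0, 0, 0, 0, 12, 0, 50], [0, 0, 0, 0, 0, 0, 50]]])

```text
clock: 17.73
eef_pos: [0.43, 0.1269, 0.1043]
ee_rot: [[0.987, -0.0, 0.162], [-0.162, -0.002, 0.987], [0.0, -1.0, -0.002]]
force: [-0.6, 0.7, -0.3]
finger_gap: 0.0502
```

```bash
python3 go.py 429.5 133 78 -8.8 1
```

```text
clk 17.73 pos [430.  126.9 104.3] yaw -9.30 tilt 0.09 F [-0.57  0.66 -0.25] gap 50.2
[0.1, -0.5, 0.0, -1.5, 26.3, 6.0]
```

Emit:
step_arm(plan=[[[0, -0.5, 0, -1, 2, 5, 50], [0, 0, 0, 0, 10, 0.5, 50], [0, 0, 0, 0, 8, 0, 50], [0, 0, 0, 0, 4, 0, 50], [0, 0, 0, 0, 0, 0, 50]]])

```text
clock: 18.35
eef_pos: [0.4306, 0.1329, 0.0798]
ee_rot: [[0.988, 0.002, 0.153], [-0.153, -0.001, 0.988], [0.002, -1.0, -0.001]]
force: [0.2, 0.2, 0.8]
finger_gap: 0.0501
```

```bash
python3 go.py 429.5 133 78 -8.8 1
```

```text
clk 18.35 pos [430.6 132.9  79.8] yaw -8.78 tilt 0.11 F [0.15 0.17 0.79] gap 50.1
[0.0, 0.0, 0.1, -1.1, 1.8, -0.0]
```

Emit:
step_arm(plan=[[[0, 0, 0, -0.5, 1.5, 0, 30], [0, 0, 0, 0, 0, 0, 5], [0, 0, 0, 0, 0, 0, 5], [0, 0, 0, 0, 0, 0, 5], [0, 0, 0, 0, 0, 0, 5], [0, 0, 0, 0, -5, 0, 5], [0, 0, 0, 0, -15, 0, 5], [0, 0, 0, 0, -30, 0, 5], [0, 0, 0, 0, -40, 0, 5], [0, 0, 0, 0, -20, 0, 5], [0, 0, 0, 0, 0, 0, 5]]])

```text
clock: 19.73
eef_pos: [0.4289, 0.1325, 0.1926]
ee_rot: [[0.988, 0.0, 0.153], [-0.153, -0.002, 0.988], [0.001, -1.0, -0.002]]
force: [-0.0, -0.2, -3.4]
finger_gap: 0.0186
```

```bash
python3 go.py 596 -89 195 -5.4 8; python3 - <<'E'
from h import *
m=bot.camera_model("wrist"); s=bot.state(); T=wristT(m,s)
p,d=bot.read_camera("wrist"); cv2.imwrite("pics/w8.png",p[:,:,::-1])
hsv=cv2.cvtColor(p,cv2.COLOR_RGB2HSV); H,S,V=[hsv[...,i].astype(int) for i in range(3)]
P=depthpts(m,d,T)-s["eef_pos"]; 
near=(abs(P[...,0])<.08)&(abs(P[...,1])<.07)
k=near&(P[...,2]>-.03)&(P[...,2]<-.01); print("body",rect(m,k,s["eef_pos"][2]-.0165,T),k.sum(),np.median(P[k][:,2]))
E
```

```text
clk 19.73 pos [428.9 132.5 192.6] yaw -8.78 tilt 0.11 F [-0.02 -0.19 -3.37] gap 18.6
[0.0, -0.4, 0.0, 24.9, -0.2, -24.2]
[0.0, -0.4, 0.0, 24.7, -0.3, -24.4]
[0.0, -0.4, 0.0, 24.5, -0.3, -24.5]
[0.0, -0.4, 0.0, 24.3, -0.3, -24.7]
[0.0, -0.4, 0.0, 24.1, -0.3, -24.9]
[0.0, -0.4, 0.0, 24.0, -0.3, -25.1]
[0.0, -0.4, 0.0, 23.8, -0.3, -25.3]
[0.0, -0.4, 0.0, 23.6, -0.3, -25.4]
body [423.1 133.3  98.6  54.8  -8.8] 12276 -0.015759071663457164
```

View pics/w8.png

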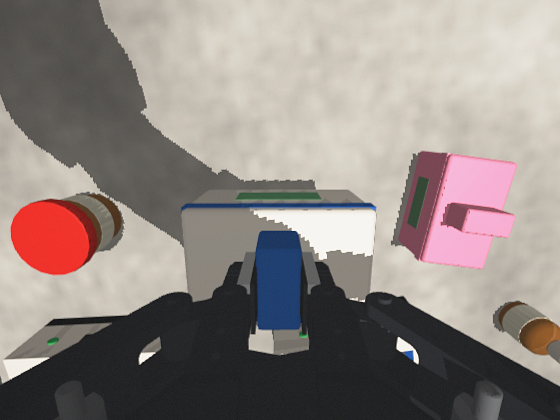

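The cartridge is held level and square (18.6 mm gap). I'll carry it over bay P.

Emit:
step_arm(plan=[[[0, -0.4, 0, 25, 0, -24, 5], [0, -0.4, 0, 25, 0, -24.5, 5], [0, -0.4, 0, 24.5, 0, -24.5, 5], [0, -0.4, 0, 24.5, 0, -24.5, 5], [0, -0.4, 0, 24, 0, -25, 5], [0, -0.4, 0, 24, 0, -25, 5], [0, -0.4, 0, 22, 0, -24, 5], [0, -0.4, 0, 18, 0, -20, 5], [0, 0, 0, 0, 0, 0, 5], [0, 0, 0, 0, 0, 0, 5]]])

```text
clock: 21.02
eef_pos: [0.5881, -0.0874, 0.1758]
ee_rot: [[0.996, -0.023, 0.091], [-0.091, -0.003, 0.996], [-0.022, -1.0, -0.005]]
force: [-0.4, 0.5, -2.2]
finger_gap: 0.0188
```

```bash
python3 go.py 596.5 -89 172 -5.4 1
```

```text
clk 21.02 pos [588.1 -87.4 175.8] yaw -5.23 tilt 1.31 F [-0.39  0.49 -2.2 ] gap 18.8
[0.3, 0.2, -1.3, 8.6, 3.6, -0.8]
```

Emit:
step_arm(plan=[[[0.3, 0, -1.3, 7, 2, -1, 5], [0, 0.2, 0, 0, 0, 0, 5], [0, 0, 0, 0, 0, 0, 5]]])

```text
clock: 21.4
eef_pos: [0.5942, -0.0872, 0.1727]
ee_rot: [[0.996, 0.0, 0.092], [-0.092, 0.001, 0.996], [0.0, -1.0, 0.001]]
force: [-0.5, 1.0, -2.1]
finger_gap: 0.0189
```

```bash
python3 go.py 596.5 -89 172 -5.4 1; python3 - <<'E'
from h import *
m=bot.camera_model("wrist"); s=bot.state(); T=wristT(m,s)
p,d=bot.read_camera("wrist"); cv2.imwrite("pics/w9.png",p[:,:,::-1]); np.save("pics/w9.npy",p); np.save("pics/w9d.npy",d);np.save("pics/w9T.npy",T)
p,d=bot.read_camera("top"); cv2.imwrite("pics/t9.png",cv2.resize(p[150:310,180:480,::-1],None,fx=2.6,fy=2.6)); np.save("pics/t9.npy",p); np.save("pics/t9d.npy",d)
E
```

```text
clk 21.40 pos [594.2 -87.2 172.7] yaw -5.30 tilt 0.06 F [-0.53  1.   -2.06] gap 18.9
[-0.1, 0.1, 0.0, 2.5, 0.7, -1.6]
```

View pics/w9.png

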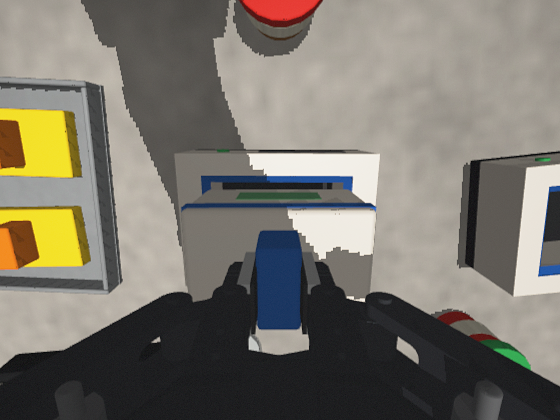

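View pics/t9.png

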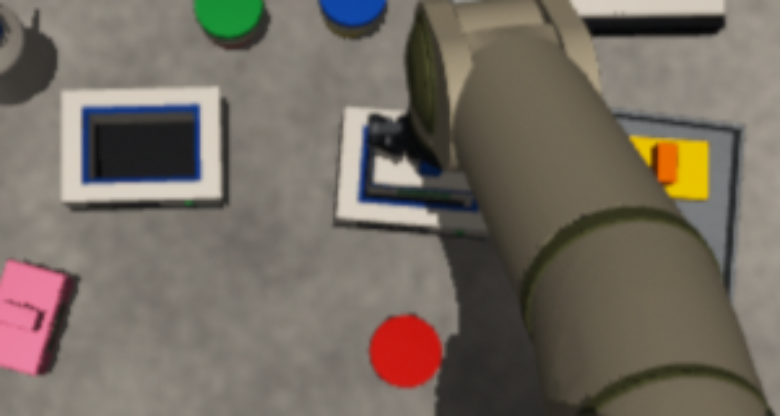

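```bash
python3 - <<'E'
from h import *
p=np.load("pics/w9.npy"); c=p[140:215,165:390]; cv2.imwrite("pics/w9c.png",cv2.resize(c[:,:,::-1],None,fx=3.5,fy=3.5,interpolation=0))
hsv=cv2.cvtColor(p,cv2.COLOR_RGB2HSV)
print("col 300 rows"); 
for r in range(146,212): print(r,p[r,215],p[r,300],p[r,345]) if r<182 or r>198 else None
E
```

```text
col 300 rows
146 [88 86 81] [175 170 161] [176 169 159]
147 [86 84 80] [176 171 163] [175 168 159]
148 [88 84 81] [180 174 164] [179 172 163]
149 [77 73 70] [146 142 135] [142 136 129]
150 [83 80 75] [43 42 41] [84 80 76]
151 [106 101  95] [44 44 46] [101  97  91]
152 [104  99  93] [75 72 70] [79 75 72]
153 [113 109 101] [182 174 162] [145 140 130]
154 [125 119 111] [243 238 229] [233 227 216]
155 [123 120 112] [245 242 236] [245 242 236]
156 [125 120 113] [243 240 234] [243 239 233]
157 [125 120 113] [243 240 233] [243 240 232]
158 [126 120 112] [243 240 233] [242 239 232]
159 [124 119 112] [243 240 233] [242 239 232]
160 [124 118 111] [243 240 233] [242 239 232]
161 [124 120 112] [242 239 232] [242 239 232]
162 [125 119 112] [242 240 233] [242 239 231]
163 [124 119 112] [242 239 232] [242 239 232]
164 [124 119 112] [243 240 233] [242 239 232]
165 [125 120 111] [243 240 233] [242 238 231]
166 [124 119 113] [242 239 233] [242 239 231]
167 [123 118 111] [242 239 233] [242 239 232]
168 [123 120 112] [242 240 233] [242 239 231]
169 [123 118 112] [242 240 233] [242 239 232]
170 [123 119 
[... 376 characters left out ...]
] [ 34  83 156]
179 [25 50 89] [ 37  84 157] [ 36  84 156]
180 [25 50 88] [ 37  84 158] [ 37  84 157]
181 [32 55 89] [ 37  82 150] [ 36  82 157]
199 [103  99  93] [ 81 106  81] [117 111 103]
200 [103  99  92] [102 106  93] [116 109 102]
201 [104  99  91] [106  99  92] [119 113 105]
202 [93 92 93] [90 90 91] [ 96  96 101]
203 [51 64 87] [54 67 92] [37 59 91]
204 [22 46 83] [22 49 90] [22 50 89]
205 [28 48 83] [24 51 88] [26 51 89]
206 [26 50 86] [ 28  67 123] [ 29  66 125]
207 [61 69 91] [ 76  97 147] [ 87  98 137]
208 [96 96 96] [103 105 115] [114 107  97]
209 [107 104  96] [109 103  94] [144 136 127]
210 [114 109 102] [172 163 154] [198 189 175]
211 [117 112 104] [221 214 200] [221 215 199]
```

View pics/w9c.png

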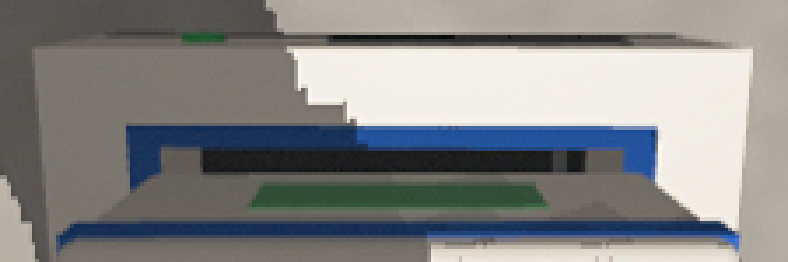

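```bash
python3 - <<'E'
from h import *
p=np.load("pics/w9.npy").astype(int)
for c in (225,345,340): print(c,[(r,p[r,c].tolist()) for r in range(182,194)])
for r in (189,191): print(r,[(c,p[r,c,0]) for c in list(range(198,220))+list(range(345,370))])
m=bot.camera_model("wrist"); T=np.load("pics/w9T.npy"); s=bot.state(); M=np.array(s["ee_rot"]); o=s["eef_pos"]
def q(n,u,v,z):
    w=ray(m,u,v,z,T)[0]; print(n,"tool",((w-o)@M*1000).round(1)[[0,2]],"world",(w*1000).round(1))
for z,n,v,us in [(.07,"bayfront",152.8,(175.5,379)),(.07,"bevel",175.5,(201.5,352.8)),(.0947,"freshbot",189.5,(211,352)),(.1567,"freshtop",207.5,(182,376))]:
    for u in us: q(n,u,v,z)
E
```

```text
225 [(182, [30, 41, 61]), (183, [29, 27, 26]), (184, [31, 27, 30]), (185, [32, 32, 33]), (186, [28, 27, 28]), (187, [30, 31, 30]), (188, [26, 28, 28]), (189, [60, 58, 54]), (190, [96, 92, 87]), (191, [101, 98, 92]), (192, [103, 98, 91]), (193, [102, 99, 93])]
345 [(182, [36, 83, 159]), (183, [36, 82, 159]), (184, [39, 84, 159]), (185, [35, 83, 159]), (186, [35, 83, 158]), (187, [36, 84, 160]), (188, [42, 83, 154]), (189, [88, 99, 128]), (190, [117, 111, 100]), (191, [115, 109, 101]), (192, [115, 110, 102]), (193, [114, 108, 102])]
340 [(182, [72, 86, 132]), (183, [99, 93, 82]), (184, [96, 90, 84]), (185, [95, 91, 86]), (186, [96, 92, 86]), (187, [96, 93, 87]), (188, [95, 91, 85]), (189, [106, 102, 95]), (190, [114, 110, 102]), (191, [114, 109, 100]), (192, [113, 109, 101]), (193, [113, 108, 101])]
189 [(198, np.int64(122)), (199, np.int64(122)), (200, np.int64(124)), (201, np.int64(106)), (202, np.int64(23)), (203, np.int64(25)), (204, np.int64(29)), (205, np.int64(27)), (206, np.int64(30)), (207, np.int64(21)), (208, np.int64(23)), (209, np.int64(50)), (210, np.int64(67)), (211, np.
[... 1491 characters left out ...]
 (358, np.int64(241)), (359, np.int64(241)), (360, np.int64(240)), (361, np.int64(241)), (362, np.int64(241)), (363, np.int64(240)), (364, np.int64(240)), (365, np.int64(241)), (366, np.int64(241)), (367, np.int64(241)), (368, np.int64(241)), (369, np.int64(240))]
bayfront tool [-53.2 -77.5] world [ 534.3 -159.4   70. ]
bayfront tool [-53.1  76.2] world [548.5  -6.3  70. ]
bevel tool [-36. -59.] world [ 553.  -142.6   70. ]
bevel tool [-36.   57.5] world [563.9 -26.6  70. ]
freshbot tool [-29.5 -46.8] world [ 560.7 -131.1   94.7]
freshbot tool [-29.4  51.5] world [569.8 -33.2  94.7]
freshtop tool [-31.3 -48.1] world [ 558.7 -132.2  156.7]
freshtop tool [-31.2  48.9] world [567.8 -35.7 156.7]
```

The bottom edge of the cartridge and the bay edges show I need about +2 mm in tool x and -1 mm in tool z. That puts the TCP near (596,-88), in agreement with the top camera.

Emit:
step_arm(plan=[[[0, 0, 0, 2, 3, -1, 5], [0, 0, 0, 0, 5, 0, 5], [0, 0, 0, 0, 5, 0, 5], [0, 0, 0, 0, 0, 0, 5]]])

```text
clock: 22.0
eef_pos: [0.5963, -0.0884, 0.1589]
ee_rot: [[0.996, 0.001, 0.092], [-0.092, 0.001, 0.996], [0.001, -1.0, 0.001]]
force: [-0.9, -0.5, -2.6]
finger_gap: 0.0189
```

```bash
python3 go.py 596.3 -88.3 148 -5.4 1
```

```text
clk 22.00 pos [596.3 -88.4 158.9] yaw -5.29 tilt 0.06 F [-0.88 -0.49 -2.62] gap 18.9
[-0.0, 0.1, 0.0, -0.0, 10.9, 0.1]
```

Exactly on target. I'll go in slowly.

Emit:
step_arm(plan=[[[0, 0, 0, 0, 4, 0, 5], [0, 0, 0, 0, 4, 0, 5], [0, 0, 0, 0, 4, 0, 5], [0, 0, 0, 0, 3, 0, 5], [0, 0, 0, 0, 3, 0, 5]]])

```text
clock: 22.62
eef_pos: [0.5965, -0.0884, 0.1398]
ee_rot: [[0.996, 0.001, 0.092], [-0.092, 0.001, 0.996], [0.001, -1.0, 0.001]]
force: [-1.1, -0.0, -2.6]
finger_gap: 0.0188
```

```bash
python3 go.py 596.3 -88.3 135 -5.4 1
```

```text
clk 22.62 pos [596.5 -88.4 139.8] yaw -5.29 tilt 0.07 F [-1.06 -0.04 -2.63] gap 18.8
[-0.1, 0.1, 0.0, -0.2, 4.8, 0.1]
```

Emit:
step_arm(plan=[[[0, 0, 0, 0, 4, 0, 5], [0, 0, 0, 0, 4, 0, 5], [0, 0, 0, 0, 4, 0, 5], [0, 0, 0, 0, 4, 0, 5]]])

```text
clock: 23.12
eef_pos: [0.5966, -0.0884, 0.1228]
ee_rot: [[0.996, 0.001, 0.092], [-0.092, 0.001, 0.996], [0.001, -1.0, 0.001]]
force: [-0.2, -0.4, -2.3]
finger_gap: 0.0188
```

```bash
python3 go.py 596.3 -88.3 93 -5.4 1
```

```text
clk 23.12 pos [596.6 -88.4 122.8] yaw -5.29 tilt 0.08 F [-0.24 -0.42 -2.35] gap 18.8
[-0.1, 0.1, 0.1, -0.3, 29.8, 0.1]
```

Emit:
step_arm(plan=[[[0, 0, 0, 0, 5, 0, 5], [0, 0, 0, 0, 6, 0, 5], [0, 0, 0, 0, 6, 0, 5], [0, 0, 0, 0, 5, 0, 5], [0, 0, 0, 0, 3, 0, 5], [0, 0, 0, 0, 1, 0, 5], [0, 0, 0, 0, 0, 0, 5]]])

```text
clock: 24.0
eef_pos: [0.5965, -0.0884, 0.0944]
ee_rot: [[0.996, 0.0, 0.092], [-0.092, 0.001, 0.996], [0.0, -1.0, 0.001]]
force: [1.1, 0.2, -3.0]
finger_gap: 0.0188
```

Emit:
step_arm(plan=[[[0, 0, 0, 0, 1, 0, 5], [0, 0, 0, 0, 1, 0, 5]]])

```text
clock: 24.25
eef_pos: [0.5966, -0.0883, 0.0934]
ee_rot: [[0.996, 0.001, 0.092], [-0.092, 0.001, 0.996], [0.001, -1.0, 0.001]]
force: [-4.2, 0.7, 14.4]
finger_gap: 0.0188
```

It touches the floor at the predicted height. I'll release and withdraw.

Emit:
step_arm(plan=[[[0, 0, 0, 0, 0, 0, 30], [0, 0, 0, 0, 0, 0, 50], [0, 0, 0, 0, 0, 0, 50], [0, 0, 0, 0, 0, 0, 50], [0, 0, 0, 0, 0, 0, 50], [0, 0, 0, 0, -10, 0, 50], [0, 0, 0, 0, -30, 0, 50], [0, 0, 0, 0, -50, 0, 50], [0, 0, 0, 0, -40, 0, 50], [0, 0, 0, 0, -20, 0, 50], [0, 0, 0, 0, 0, 0, 50]]])

```text
clock: 25.62
eef_pos: [0.5969, -0.0884, 0.2519]
ee_rot: [[0.996, 0.004, 0.092], [-0.092, 0.001, 0.996], [0.004, -1.0, 0.001]]
force: [-0.7, 0.6, -0.2]
finger_gap: 0.0504
```

```bash
python3 go.py 450 400 240 -5.4 10; python3 - <<'E'
from h import *
p,d=bot.read_camera("wrist"); cv2.imwrite("pics/w10.png",p[:,:,::-1])
E
```

```text
clk 25.62 pos [596.9 -88.4 251.9] yaw -5.28 tilt 0.25 F [-0.7   0.6  -0.17] gap 50.4
[-0.0, 0.0, 0.0, -19.1, 1.1, 47.3]
[-0.0, 0.0, 0.0, -19.1, 1.2, 47.3]
[-0.0, 0.0, 0.0, -19.2, 1.2, 47.3]
[-0.0, 0.0, 0.0, -19.2, 1.2, 47.3]
[-0.0, 0.0, 0.0, -19.2, 1.2, 47.3]
[-0.0, 0.0, 0.0, -19.2, 1.2, 47.3]
[-0.0, 0.0, 0.0, -19.2, 1.2, 47.3]
[-0.0, 0.0, 0.0, -19.2, 1.2, 47.2]
[-0.0, 0.0, 0.0, -19.2, 1.2, 47.2]
[-0.0, 0.0, 0.0, -19.2, 1.2, 47.2]
```

View pics/w10.png

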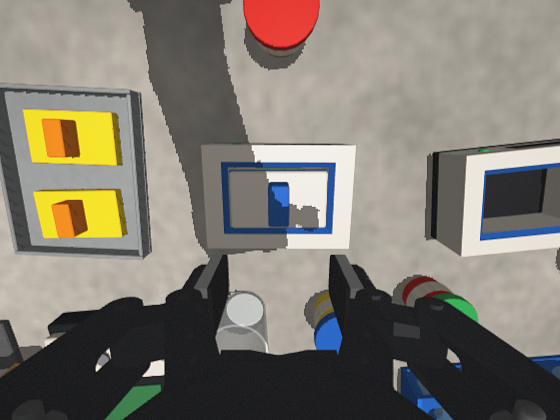

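The wrist view shows the cartridge seated in the bay at px (278,200), centred and level. I'll move aside for a top-camera check.

Emit:
step_arm(plan=[[[0, 0, 0, -15, 0, 45, 50], [0, 0, 0, -15, 0, 45, 50], [0, 0, 0, -15, 0, 45, 50], [0, 0, 0, -15, 0, 45, 50], [0, 0, 0, -15, 0, 45, 50], [0, 0, 0, -15, 0, 45, 50], [0, 0, 0, -15, 0, 45, 50], [0, 0, 0, -15, 0, 45, 50], [0, 0, 0, -12, 0, 40, 50], [0, 0, 0, -5, 0, 20, 50], [0, 0, 0, 0, 0, 0, 50], [0, 0, 0, 0, 0, 0, 50]]])

```text
clock: 27.18
eef_pos: [0.4918, 0.3499, 0.2365]
ee_rot: [[0.995, -0.016, 0.096], [-0.096, -0.009, 0.995], [-0.015, -1.0, -0.011]]
force: [0.2, -0.3, 0.0]
finger_gap: 0.05
```

```bash
python3 go.py; python3 - <<'E'
from h import *
m=bot.camera_model("top"); p,d=bot.read_camera("top"); cv2.imwrite("pics/t11.png",p[:,:,::-1])
P=depthpts(m,d); hsv=cv2.cvtColor(p,cv2.COLOR_RGB2HSV); Hh,S,V=[hsv[...,i].astype(int) for i in range(3)]
def box(u0,u1,v0,v1):
    b=np.zeros((420,560),bool); b[v0:v1,u0:u1]=1; return b
Z=P[...,2]
b=box(300,385,185,250)
k=b&(Hh>100)&(Hh<130)&(S>100)
print("blue rim P",rect(m,k,.07))
k=b&(Z>.095)&(Z<.115); print("rib",rect(m,k,.105),k.sum(),Z[k].mean())
w=b&(S<60)&(abs(P[...,0]-.597)<.028)&(abs(P[...,1]+.088)<.048); print("body z",np.median(Z[w]))
t=box(400,470,190,290)&(Hh<35)&(S>150)
for y0,y1,n in((190,232,"old"),(233,290,"spent")):
    kk=t&box(0,560,y0,y1); print(n,rect(m,kk,.021)); r=kk&(Hh<15)&(Z>.04); print(" ribtop z",np.median(Z[r]))
for n,c in dict(red=(box(315,355,265,305)&((Hh<8)|(Hh>172))&(S>150)),blue=box(295,335,130,165)&(Hh>100)&(Hh<130)&(S>150),green=box(250,285,135,170)&(Hh>45)&(Hh<80)&(S>120)).items(): print(n,rect(m,c,.072))
E
```

```text
clk 27.18 pos [491.8 349.9 236.5] yaw -5.52 tilt 1.04 F [ 0.21 -0.28  0.02] gap 50.0
blue rim P [597.  -88.5 114.6  74.5  -5.5]
rib [597.  -85.9  40.3  19.7  88.1] 144 0.10544287018931428
body z 0.07820814860407743
old [ 603.6 -335.   100.1   61.1   -4.8]
 ribtop z 0.049115711992714584
spent [ 513.2 -319.2  101.3   60.7   -7.2]
 ribtop z 0.04999175047956206
red [421.4 -68.4  66.8  65.9  -0.6]
blue [ 7.742e+02 -2.680e+01  6.490e+01  6.460e+01 -6.000e-01]
green [763.5  97.6  67.1  64.7  89.5]
```

View pics/t11.png

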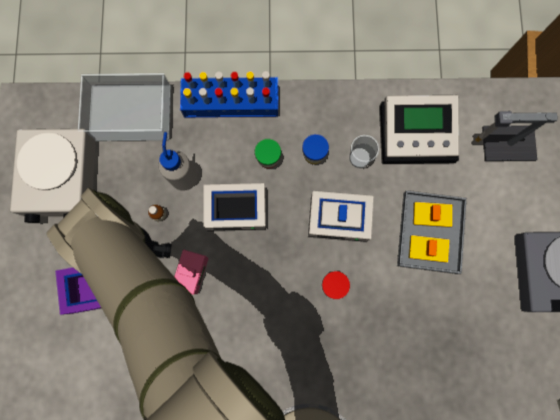

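The top view shows the cartridge in the right bay at px (342,214) and the insert in the tray's near half at (429,249). The left bay is empty and the bystanders are unmoved.

```bash
python3 - <<'E'
from rig import bot
print(bot.close_job()); s=bot.state(); print(s["clock"],s["force"])
E
```

```text
the job is handed in; nothing more can be done
None
the job is handed in; nothing more can be done
```

I did the whole job and handed it in at about 27 s. No verdict was reported.

**What I did**
- **Feeling the bays:** I felt the left bay first. The fingertips met its floor at 15 mm height, so it was empty. I then felt the right bay and met the insert's rib at 59 mm.
- **Insert:** I lifted it by the rib, laid it on the floor of the tray's near half and let go.
- **Cartridge:** I lowered it into the right bay until it touched the floor at the expected height, then let go.

**Last checks from the top camera**

| Check | Measured | Expected |
|---|---|---|
| Cartridge rib top height | 105 mm | 105 mm |
| Cartridge body top height | 78 mm | 77 mm |
| Cartridge rib centre | (597, -86) mm | bay centre (597, -88) mm |
| Insert rib top height | 50 mm | 49 mm |
| Insert position | (513, -319) mm | near-half middle (513, -322) mm |

- **Bystanders:** the other insert and the three pots measured the same as at the start, to within 0.5 mm. I checked the bottles and beaker only by eye, and they looked unmoved.
- **Disagreements:** the top camera put the cartridge rib's angle about 3° off the bay's, on a rib only about 20 px long. Before lowering, the measured gripper angle matched the bay's to about 0.2°. The wrist camera also read about 2 mm lower in x than the top camera, so I lined up the final insertion on edges seen in a single wrist image.

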